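# Stow a loaded job tray in its bench dock

## Task

Put the flat findings tin into the job tray, lying flat beside the lighter that is already there. Then take the tray by its handle and slide it, nose first, fully home under the runners of the wooden dock, and swing the steel keeper bar fully shut across the tray's front panel. Keep the tray level, so that the lighter and the tin stay in it; leave the jar lid and the pliers where they are.

Things in the scene. Friction and masses are not known exactly. Their poses are not given: they have to be found in the camera images.
- dock: Fixed wooden tray dock, 145 wide, 164 deep, 108 mm high, open below: the tray slides on the bench. Origin on the bench under the middle of its mouth (front ends of the cheeks); x points inward, the way the tray slides, z up. Inside 109 mm wide, flared to 118 at the mouth over 26 mm; from 17 mm inside, runners 20 mm above the bench cover the tray's side walls. Place and yaw vary.
- roof_lip (a point): Middle of the lower front edge of the dock's roof, 96 mm above the bench (roof 12 mm thick). The roof overhangs the mouth by 23 mm (dock x = -23 mm), so near the end of the slide the gripper must be tilted back, away from the dock, by some 30 to 45 degrees.
- tray: Loose aluminium job tray, 0.3 kg. Origin under the middle of its floor; x points to its nose, which enters first, z up. Floor 146 (x) by 104 (y) by 3 mm, walls 3 thick, 14 high. At the tail, x = -73 to -77, a front panel 128 wide, 75 high, with the handle on it. Home: panel against the ends of the dock's cheeks, tray origin at x = 73, y = 0 mm in the dock's frame, axes parallel.
- tray_handle (a point): Best grip point on the tray's handle, at tray x = -107, y = 0, z = 30 mm; axes as the tray's. The handle is a dark wooden upright bar 12 mm thick (y), from the panel to tray x = -125 mm, 12 to 48 mm above the bench; fingers close along the tray's y.
- findings_tin: Loose flat rectangular tin, lid fixed shut, 60 (its x) by 87 (its y) by 22 mm high, 82 g. Origin at the centre of its underside. Lying lengthwise in the tray near tray x = -20, y = 0 mm it is clear of the lighter.
- lighter: Loose pocket lighter, 25 (x) by 88 (y) by 12 mm, lying across the tray near its nose (tray x about 48 mm). Origin at the centre of its underside. Stays in the tray.
- keeper (a joint): Angle of the steel keeper bar about its upright hinge, rad: 0 = shut, across the tray's panel; grows as it swings open (starts at 1.7 to 2.1; stop at 2.3). Stays where it is left (friction 0.05 N m). Shut, its back is 3 mm in front of the panel of a tray that is home.
- keeper_hinge (a point): Point on the keeper's hinge axis at mid-height of the bar, 66 mm above the bench; in the dock's frame x = -11, y = 76 mm. Bar 8 mm thick, 16 high (58 to 74 mm above the bench), free end 147 mm from the hinge. At angle q it points along (-sin q, -cos q) in the dock's frame.
- jar_lid: Bystander: round pale jar lid, 49 mm across, 9 mm high, lying on the bench. Origin at the centre of its underside.
- flat_pliers: Bystander: red-handled flat pliers, 134 by 64 by 10 mm, lying on the bench. Origin at the centre of the underside.

How it is judged:
On the way, in this order (a step that is already met when the one before it is completed fails the run):
1. the tin lies flat in the tray beside the lighter, the tray still outside the dock (x of findings_tin in the frame of tray between -0.055 and 0.04 m and y of findings_tin in the frame of tray between -0.035 and 0.035 m and z of findings_tin in the frame of tray between -0.002 and 0.009 m and angle between findings_tin's own z axis and vertical below 0.12 rad and x of lighter in the frame of tray between -0.075 and 0.075 m and y of lighter in the frame of tray between -0.055 and 0.055 m and z of lighter in the frame of tray between -0.002 and 0.04 m and x of tray in the frame of dock below -0.04 m), for 0.2 s.
2. the tray, with tin and lighter in it, is fully home in the dock (x of findings_tin in the frame of tray between -0.055 and 0.04 m and y of findings_tin in the frame of tray between -0.035 and 0.035 m and z of findings_tin in the frame of tray between -0.002 and 0.009 m and angle between findings_tin's own z axis and vertical below 0.12 rad and x of lighter in the frame of tray between -0.075 and 0.075 m and y of lighter in the frame of tray between -0.055 and 0.055 m and z of lighter in the frame of tray between -0.002 and 0.04 m and x of tray in the frame of dock between 0.066 and 0.082 m and y of tray in the frame of dock between -0.006 and 0.006 m and angle between the x axis of tray and the x axis of dock, either way round below 0.06 rad and height (world z) of tray below 0.006 m), for 0.2 s.
At the end, for the whole second after the job is handed in: The tray is home in the dock (within 5 mm of its stop, within 6 mm sideways and 0.06 rad, flat on the bench), the tin lies flat on its floor and the lighter is still in it, the keeper bar is shut to within 0.06 rad, and all is at rest (x of findings_tin in the frame of tray between -0.055 and 0.04 m and y of findings_tin in the frame of tray between -0.035 and 0.035 m and z of findings_tin in the frame of tray between -0.002 and 0.009 m and angle between findings_tin's own z axis and vertical below 0.12 rad and x of lighter in the frame of tray between -0.075 and 0.075 m and y of lighter in the frame of tray between -0.055 and 0.055 m and z of lighter in the frame of tray between -0.002 and 0.04 m and x of tray in the frame of dock between 0.068 and 0.082 m and y of tray in the frame of dock between -0.006 and 0.006 m and angle between the x axis of tray and the x axis of dock, either way round below 0.06 rad and height (world z) of tray below 0.006 m and value of joint keeper below 0.06 rad and linear speed of each of tray, findings_tin below 0.02 m/s); the robot touches nothing.
It fails at once if the jar lid or the pliers were shifted by more than 3 cm (distance of any of jar_lid, flat_pliers from where it was at the start of the episode above 0.03 m).
It fails at once if the tray was tipped by more than 25 degrees (angle between tray's own z axis and vertical above 0.44 rad).
It also fails if it takes over 67 s, if anything falls off the work surface, if the arm or the gripper's body presses on something with over 40 N, if the wrist force passes 120 N, or if a joint passes its speed limit or range.

## Robot

A 6-joint arm with a two-finger parallel gripper is mounted at the origin on a cart in front of the work surface, level with it; the furniture and walls round the work are solid. World frame = base frame: x ahead of the robot, y to its left, z up, the work surface at z = 0. Lengths are in m, angles in rad, forces in N, time in s.
With the tool pointing down it reaches from about 0.275 to 0.825 m from the base axis. Payload 4.9 kg.
Tool frame: the origin (TCP) lies midway between the tips of the shut fingers; the grasp point (between the pads) lies 19 mm behind it (bot.grip_depth is the distance from the TCP to the grasp point, in m); z points along the fingers, y is the line along which they close (so a half turn about z gives the same grasp; the last joint's range is limited). The gripper opens to 85 mm and grips with 20 to 120 N. Pads are 22 mm wide; open, the fingers measure 114 mm over their backs; the gripper's body (76 mm by 85 mm) begins 54 mm behind the grasp point. The pads swing forward as they close: fully open they stand 13 mm farther back than shut.
Start: joints at [-1.461, 0.326, -0.193, 1.052, 0, 1.437], TCP at [0.133, -0.534, 0.231] pointing down, gripper open.
Joint ranges: [-2.65, 2.65], [-0.97, 1.79], [-1.3, 1.35], [-1.93, 2.1], [-1.47, 1.37], [-3.14, 3.14]. Speed limits (rad/s): [2.57, 2.57, 3.14, 3.14, 3.14, 3.14].

## Interface

Orientations are given as a unit quaternion [w, x, y, z].
In Python, from cell import bot gives the robot as it stands. Calls block until the motion is done:
- bot.move_pose(position, orientation): joint-space move of the TCP to a pose.
- bot.move_linear(position, speed=0.15, rotation=None, until_force=None): straight line of the TCP; rotation=None keeps the orientation; speed is the mean speed in m/s. With until_force (N) it stops when the force on the tool has changed by that much, and returns True; else False.
- bot.goto_joints(angles): joint-space move.
- bot.set_gripper(opening, grasp_force=None): opening from 0.0 (shut) to 1.0 (fully open); grasp_force is the grip in N (None keeps the last); returns when the fingers have stopped.
- bot.wait(seconds).
- bot.solve_ik(position, orientation): joint angles nearest the present ones, or None.
- bot.camera(name): name is "scene" or "top" or "wrist"; returns the picture (480x640x3 uint8, red, green, blue); there is no depth.
- bot.calibration(name): a dict with "mtx" (3x3 intrinsics, pixels), "extrinsics" (4x4, takes a point from world to camera coordinates); the wrist camera has in their place "hand_eye" (4x4, takes a point from camera to tool coordinates, whose origin is the TCP and whose axes are the flange's). Camera axes: x right, y down, z forward; pixel columns grow to the right and rows downward; lengths in m; the calibration is good to about 2 mm. A picture is of the moment at which its call begins: read the wrist's pose just before it. calibration takes no time and is no camera call.
A pose or a line that the arm cannot do raises bot.PlanningError and nothing moves.
- bot.close_job(): hands the job in, once; it reports no verdict.
Trained networks look in the newest picture that a camera, given by its name, has taken for a name from the list of things; names that differ only in an ending like _2 or _b are one class to them, and where a whole thing is asked for, a point or a joint stands for the part that bears it (a point fixed in the world has none). Each returns a list of dicts, best first, with "confidence" (0 to 1); they miss things now and then, are a little off and sometimes report something else, mostly with a low value. They report only what shows in the picture. A call takes as long as a camera call.
- bot.search_frame(camera, thing): "bbox" ([left, top, width, height] in pixels, round what is visible of it).
Readings, each from a call of its own:
- bot.read_clock(): time.
- bot.read_joint_positions(): joint angles.
- bot.read_joint_vel(): joint speeds.
- bot.read_joint_efforts(): joint torques, N m.
- bot.read_position(): TCP position.
- bot.read_tool_rot(): TCP orientation.
- bot.read_ft_force(): force on the tool from outside, world axes, zero at the start.
- bot.read_moment(): the same for the moment, N m.
- bot.read_gripper_width(): opening from 0.0 (shut) to 1.0 (fully open).
Only numpy, scipy, OpenCV 4.12 (cv2) and the standard library are available. Lean on these libraries where they do the work, as an engineer would, in place of code of your own. Each camera call takes 0.05 s, during which the arm holds its last target. There are 200 camera calls.

## Working session

There is one attempt and no reset: what is moved stays moved. The work goes in short steps, each a Python script; the robot and the scene stay as the last script left them, time stands still between calls to the robot, and variables do not carry over. Pictures are saved under pics/ and viewed, on a budget of 10 in all, crops included, one or two more only if the job needs it, and the job is handed in when it is done.

```bash
ls; mkdir -p pics; python3 - <<'E'
from cell import bot
import cv2,numpy as np
for c in ["scene","top"]:
    im=bot.camera(c); cv2.imwrite(f"pics/{c}0.png",im[:,:,::-1])
    k=bot.calibration(c); print(c,k["mtx"].tolist(),np.round(k["extrinsics"],4).tolist())
    for t in ["dock","tray","tray_handle","findings_tin","lighter","keeper","jar_lid","flat_pliers"]:
        r=bot.search_frame(c,t); print(t,[(np.round(d["bbox"]).tolist(),round(d["confidence"],2)) for d in r[:2]])
print(bot.calibration("wrist")); print(bot.read_clock())
E
```

```text
pics
scene [[501.457078383073, 0.0, 322.6210404404642], [0.0, 501.457078383073, 251.89029123727607], [0.0, 0.0, 1.0]] [[0.8472, -0.5312, 0.0136, -0.4456], [-0.1959, -0.3361, -0.9212, 0.1942], [0.4939, 0.7778, -0.3888, 0.9192], [0.0, 0.0, 0.0, 1.0]]
dock [([320.0, 248.0, 130.0, 94.0], 0.91)]
tray []
tray_handle []
findings_tin [([316.0, 243.0, 10.0, 18.0], 0.59)]
lighter []
keeper [([319.0, 248.0, 39.0, 19.0], 0.64)]
jar_lid []
flat_pliers [([345.0, 343.0, 27.0, 43.0], 0.71)]
top [[602.609599386512, 0.0, 320.03116728846425], [0.0, 602.609599386512, 238.18096880236826], [0.0, 0.0, 1.0]] [[0.0153, -0.9997, -0.0198, -0.0001], [-0.9835, -0.0114, -0.1807, 0.5226], [0.1804, 0.0223, -0.9833, 1.222], [0.0, 0.0, 0.0, 1.0]]
dock [([293.0, 150.0, 173.0, 106.0], 0.63)]
tray [([188.0, 234.0, 99.0, 68.0], 0.64)]
tray_handle []
findings_tin [([216.0, 183.0, 44.0, 31.0], 0.72)]
lighter [([260.0, 240.0, 22.0, 39.0], 0.94)]
keeper [([291.0, 191.0, 63.0, 29.0], 0.61)]
jar_lid [([308.0, 173.0, 18.0, 16.0], 0.95)]
flat_pliers [([428.0, 263.0, 48.0, 53.0], 0.92)]
{'mtx': array([[408.05510553,   0.        , 314.34332606],
       [  0.        , 408.05510553, 241.17770994],
       [  0.        ,   0.        ,   1.        ]]), 'hand_eye': array([[-2.47913805e-04, -9.63159565e-01, -2.68930457e-01,
         6.78923479e-02],
       [ 9.99998896e-01, -6.32781405e-04,  1.34442166e-03,
         5.31551940e-04],
       [-1.46506678e-03, -2.68929826e-01,  9.63158659e-01,
        -1.42729847e-01],
       [ 0.00000000e+00,  0.00000000e+00,  0.00000000e+00,
         1.00000000e+00]])}
0.9
```

```bash
python3 - <<'E'
import cv2
im=cv2.imread("pics/top0.png")[130:340,170:490]
cv2.imwrite("pics/topcrop.png",cv2.resize(im,(800,525),interpolation=cv2.INTER_CUBIC))
E
```

```text
(no output)
```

View pics/topcrop.png

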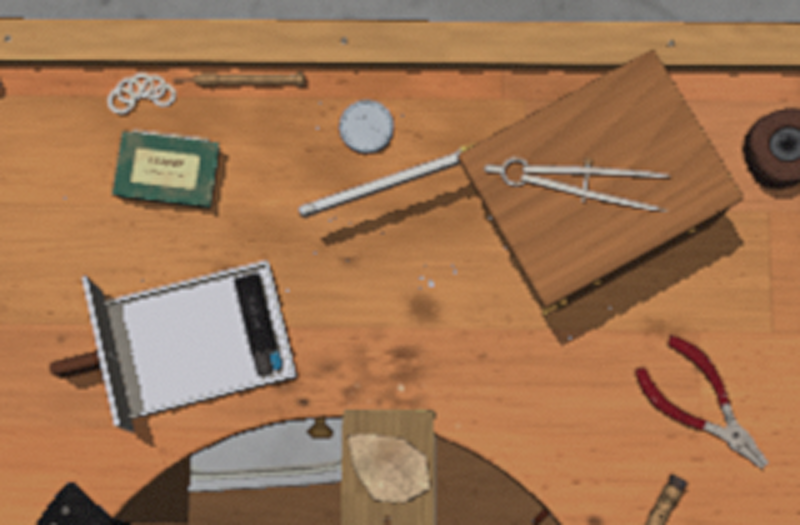

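View pics/scene0.png

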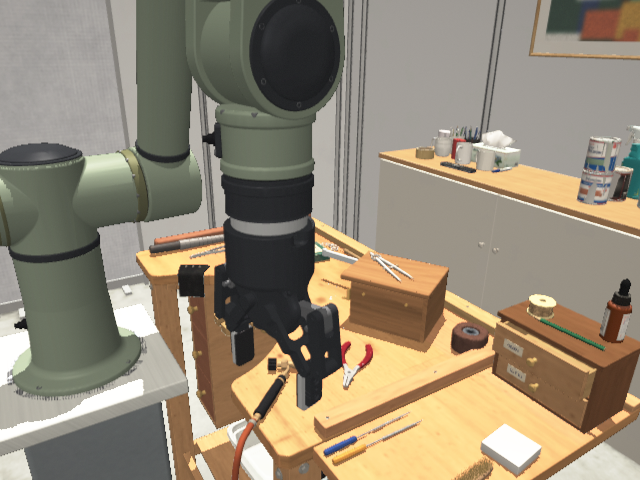

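The top crop (2.5x, offset 170,130) shows the tin with corners at about (128,132), (218,140), (212,210) and (116,200). The tray nose rim corners are (268,262) and (297,378), and its panel-top corners (84,278) and (122,428). The dock roof corners are (462,155), (653,50), (742,198) and (545,308), and the keeper tip is at (305,210). In the scene view the robot hides the tray.

```bash
cat > h.py <<'E'
import numpy as np,cv2
from scipy.optimize import least_squares
from scipy.spatial.transform import Rotation as R
def T2(p,pts):  # p=(x,y,yaw), pts Nx3 local -> world
    c,s=np.cos(p[2]),np.sin(p[2]); pts=np.atleast_2d(np.asarray(pts,float))
    return np.c_[p[0]+c*pts[:,0]-s*pts[:,1], p[1]+s*pts[:,0]+c*pts[:,1], pts[:,2]]
def proj(W,K,E):
    c=W@E[:3,:3].T+E[:3,3]; return (c[:,:2]/c[:,2:])@K[:2,:2].T+K[:2,2]
def ray(px,K,E,z):
    px=np.atleast_2d(px); d=np.c_[(px-K[:2,2])/[K[0,0],K[1,1]],np.ones(len(px))]@E[:3,:3]
    o=-E[:3,:3].T@E[:3,3]; return o+d*((z-o[2])/d[:,2])[:,None]
def fit(pts,px,K,E,p0):
    r=least_squares(lambda p:(proj(T2(p,pts),K,E)-px).ravel(),p0); return r.x,np.abs(r.fun).max()
def tool(yaw,tilt=0,flip=1):
    """tool z down, leaning forward by tilt along heading yaw; tool y = +-left of heading"""
    z=np.array([np.sin(tilt)*np.cos(yaw),np.sin(tilt)*np.sin(yaw),-np.cos(tilt)])
    y=flip*np.array([-np.sin(yaw),np.cos(yaw),0]); x=np.cross(y,z)
    return np.c_[x,y,z]
def quat(M): return R.from_matrix(M).as_quat(scalar_first=True)
def wrist_E(bot):
    p=np.array(bot.read_position()); q=bot.read_tool_rot()
    T=np.eye(4); T[:3,:3]=R.from_quat(q,scalar_first=True).as_matrix(); T[:3,3]=p
    return np.linalg.inv(T@bot.calibration("wrist")["hand_eye"])
TIN=np.array([[x,y,.022] for x,y in[(-.03,-.0435),(-.03,.0435),(.03,.0435),(.03,-.0435)]])
TRAY=np.array([[.073,.052,.014],[.073,-.052,.014],[-.077,.064,.075],[-.077,-.064,.075]])
DOCK=np.array([[-.023,.0725,.108],[.141,.0725,.108],[.141,-.0725,.108],[-.023,-.0725,.108]])
E
python3 - <<'E'
from cell import bot
from h import *
k=bot.calibration("top");K,E=k["mtx"],k["extrinsics"]
px=lambda l:np.array(l,float)/2.5+[170,130]-.3
for n,l,z in [("tin",[(128,132),(218,140),(212,210),(116,200)],.022),("dockroof",[(462,155),(653,50),(742,198),(545,308)],.108),("nose",[(268,262),(297,378)],.014),("panel",[(84,278),(122,428)],.075),("keepertip",[(305,210)],.066),("lid",[(367,127)],.009)]:
    w=ray(px(l),K,E,z); print(n,np.round(w,4).tolist(),np.round(np.linalg.norm(np.roll(w,-1,0)-w,axis=1),4))
tin,e=fit(TIN,px([(128,132),(218,140),(212,210),(116,200)]),K,E,[.6,.15,0]); print(tin,e)
for D in (DOCK,DOCK+[.023,0,0]):
    print(fit(D,px([(462,155),(653,50),(742,198),(545,308)]),K,E,[.5,-.1,-1.1]))
print(fit(TRAY,px([(268,262),(297,378),(84,278),(122,428)]),K,E,[.4,.15,-1.3]))
E
```

```text
tin [[0.6489, 0.227, 0.022], [0.6424, 0.1476, 0.022], [0.5796, 0.1507, 0.022], [0.5876, 0.2348, 0.022]] [0.0797 0.0629 0.0845 0.0618]
dockroof [[0.6082, -0.063, 0.108], [0.6987, -0.2192, 0.108], [0.5748, -0.2884, 0.108], [0.4832, -0.1296, 0.108]] [0.1805 0.1419 0.1833 0.1417]
nose [[0.5357, 0.1014, 0.014], [0.4351, 0.0737, 0.014]] [0.1044 0.1044]
panel [[0.509, 0.2476, 0.075], [0.3857, 0.2104, 0.075]] [0.1287 0.1287]
keepertip [[0.5706, 0.0667, 0.066]] [0.]
lid [[0.6592, 0.0176, 0.009]] [0.]
[0.61463898 0.19002436 3.05197331] 1.6582281022510017
(array([ 0.5622283 , -0.12344199, -1.05931114]), np.float64(4.63520484101133))
(array([ 0.55097042, -0.10338556, -1.05931113]), np.float64(4.635205160818771))
(array([ 0.46697864,  0.1562522 , -1.29994637]), np.float64(1.4677637987798846))
```

```bash
python3 - <<'E'
from cell import bot
from h import *
from h import quat
print(R.from_quat(bot.read_tool_rot(),scalar_first=True).as_matrix().round(2).tolist())
tray=np.array([.467,.156,-1.30]); dock=np.array([.557,-.115,-1.06])
th=tray[2]
def chk(n,p,M):
    j=bot.solve_ik(p,quat(M)); print(n,None if j is None else np.round(j,2))
for f in (1,-1):
    chk("tin",[.615,.19,.005],tool(-1.66,0,f)); chk("tray",[*T2(tray,[-.02,0,0])[0,:2],.01],tool(th,0,f))
    for t in (35,40,45):
        M=tool(th,np.radians(t),f); chk(f"h{t}",T2(tray,[-.107,0,.03])[0]+.019*M[:,2],M)
        M=tool(dock[2],np.radians(t),f); chk(f"pre{t}",T2(dock,[-.107-.1,0,.03])[0]+.019*M[:,2],M)
        chk(f"home{t}",T2(dock,[-.034,0,.03])[0]+.019*M[:,2],M)
        chk(f"k0{t}",T2(dock,[-.11,.15,.06])[0],M);chk(f"k1{t}",T2(dock,[-.02,-.03,.06])[0],M)
    chk("look",[.45,.13,.33],tool(-1.4,0,f))
    chk("look2",T2(dock,[-.06,0,.33])[0],tool(dock[2],0,f))
E
```

```text
[[0.97, 0.24, 0.0], [0.24, -0.97, -0.0], [0.0, 0.0, -1.0]]
tin [ 0.19  0.71 -0.18  0.68  0.    1.85]
tray [ 0.21  0.5  -0.6   0.47  0.    1.51]
h35 [ 0.68  0.73 -0.32  0.8  -0.55  2.06]
pre35 [ 0.33  0.51 -0.83  0.11 -0.6   1.35]
home35 [-0.04  0.53 -0.81 -0.12 -0.51  0.93]
k035 [ 0.23  0.6  -0.42  0.36 -0.58  1.24]
k135 [-0.08  0.4  -0.86 -0.06 -0.5   0.89]
h40 [ 0.71  0.78 -0.27  0.87 -0.62  2.13]
pre40 [ 0.38  0.54 -0.83  0.08 -0.69  1.4 ]
home40 [ 0.    0.56 -0.85 -0.22 -0.6   0.94]
k040 [ 0.27  0.62 -0.44  0.31 -0.67  1.26]
k140 [-0.04  0.43 -0.9  -0.17 -0.58  0.9 ]
h45 [ 0.74  0.83 -0.22  0.95 -0.68  2.2 ]
pre45 [ 0.42  0.59 -0.83  0.07 -0.78  1.45]
home45 [ 0.04  0.6  -0.88 -0.33 -0.68  0.94]
k045 [ 0.3   0.65 -0.45  0.27 -0.76  1.28]
k145 [ 0.    0.47 -0.94 -0.29 -0.67  0.9 ]
look [ 0.12  0.12 -0.2   1.24  0.    1.52]
look2 [-0.26  0.25 -0.05  1.27  0.    0.8 ]
tin [ 0.19  0.71 -0.18  0.68  0.   -1.3 ]
tray [ 0.21  0.5  -0.6   0.47  0.   -1.63]
h35 [ 0.68  0.73 -0.32  0.8  -0.55 -1.08]
pre35 [ 0.33  0.51 -0.83  0.11 -0.6  -1.79]
home35 [-0.04  0.53 -0.81 -0.12 -0.51 -2.21]
k035 [ 0.23  0.6  -0.42  0.36 -0.58 -1.91]
k135 [-0.08  0.4  -0.86 -0.06 -0.5  -2.25]
h40 [ 0.71  0.78 -0.27  0.87 -0.62 -1.02]
pre40 [ 0.38  0.54 -0.83  0.08 -0.69 -1.74]
home40 [ 0.    0.56 -0.85 -0.22 -0.6  -2.2 ]
k040 [ 0.27  0.62 -0.44  0.31 -0.67 -1.88]
k140 [-0.04  0.43 -0.9  -0.17 -0.58 -2.24]
h45 [ 0.74  0.83 -0.22  0.95 -0.68 -0.95]
pre45 [ 0.42  0.59 -0.83  0.07 -0.78 -1.7 ]
home45 [ 0.04  0.6  -0.88 -0.33 -0.68 -2.2 ]
k045 [ 0.3   0.65 -0.45  0.27 -0.76 -1.86]
k145 [ 0.    0.47 -0.94 -0.29 -0.67 -2.24]
look [ 0.12  0.12 -0.2   1.24  0.   -1.62]
look2 [-0.26  0.25 -0.05  1.27  0.   -2.34]
```

```bash
python3 - <<'E'
from cell import bot
from h import *
dock=np.array([.557,-.115,-1.06])
for n,p,M in [("w1",T2(dock,[-.06,0,.34])[0],tool(dock[2])),("w2",[.50,.15,.33],tool(-1.4))]:
    bot.move_pose(p,quat(M)); E=wrist_E(bot); im=bot.camera("wrist")
    np.save(n+".npy",E); cv2.imwrite(f"pics/{n}.png",im[:,:,::-1])
print(bot.read_clock())
E
```

```text
4.1
```

View pics/w1.png

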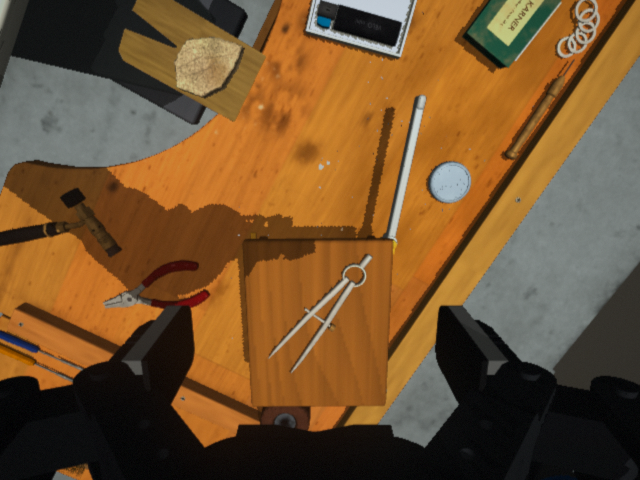

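View pics/w2.png

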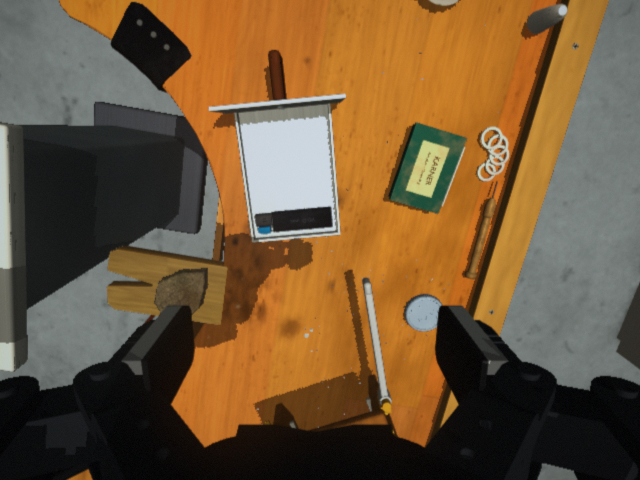

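w1 shows the roof corners at (244,240), (395,240), (387,406) and (252,405). The keeper runs from (394,243) to (421,97). w2 shows the tray (nose corners about (253,242) and (340,235), handle end (275,51)) and the green tin. I'll enlarge w2 for the tray and tin corners.

```bash
python3 - <<'E'
import cv2
im=cv2.imread("pics/w2.png")[40:250,200:480]
cv2.imwrite("pics/w2c.png",cv2.resize(im,(784,588),interpolation=cv2.INTER_CUBIC))
E
```

```text
(no output)
```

View pics/w2c.png

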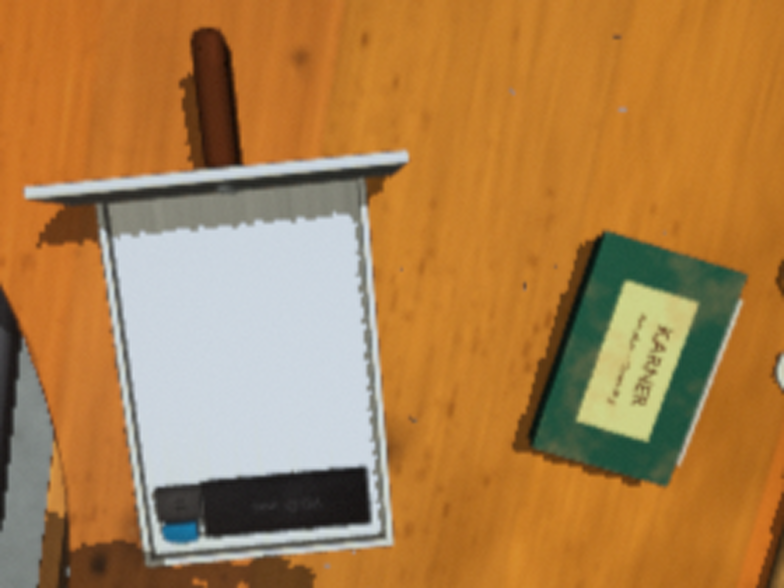

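The crop (2.8x, offset 200,40) puts the tin top corners at (604,232), (747,275), (667,486) and (532,447). The tray nose corners are (148,565) and (394,545), and the outer panel-top corners (26,186) and (408,151).

```bash
python3 - <<'E'
from cell import bot
from h import *
K=bot.calibration("wrist")["mtx"];E1,E2=np.load("w1.npy"),np.load("w2.npy")
px=lambda l:np.array(l,float)/2.8+[200,40]-.3
t=px([(604,232),(747,275),(667,486),(532,447)])
w=ray(t,K,E2,.022);print("tin",np.linalg.norm(np.roll(w,-1,0)-w,axis=1).round(4),w.mean(0).round(4))
# corners: TIN order (-,-),(-,+),(+,+),(+,-): edge0 long
print(fit(TIN,np.roll(t,-1,0),K,E2,[.61,.19,3.0]))
tr=px([(394,545),(148,565),(408,151),(26,186)])
print("tray",fit(TRAY,tr,K,E2,[.467,.156,-1.3]))
print("handle end",T2([0,0,0],[0,0,0])[0], ray(px([(208,28)]),K,E2,.048))
d=np.array([(395,240),(387,406),(252,405),(244,240)],float)
w=ray(d,K,E1,.108);print("dock",np.linalg.norm(np.roll(w,-1,0)-w,axis=1).round(4),w.round(4).tolist())
for L in (.141,.164):
    D=DOCK.copy(); D[1:3,0]=L; print(L,fit(D,d,K,E1,[.557,-.115,-1.06]))
h=ray([(394,243)],K,E1,.070)[0];tp=ray([(421,97)],K,E1,.074)[0];print("hinge,tip",h,tp,np.linalg.norm(h-tp))
h2=ray([(386,408)],K,E2,.070)[0];tp2=ray([(366,281)],K,E2,.074)[0];print("hinge,tip",h2,tp2)
E
```

```text
tin [0.058  0.0857 0.0573 0.0854] [0.6181 0.1922 0.022 ]
(array([0.61808389, 0.19213342, 3.03379551]), np.float64(1.3541881726111455))
tray (array([ 0.47061424,  0.15895199, -1.31138725]), np.float64(0.8647609648227217))
handle end [0. 0. 0.] [[0.43888964 0.27873392 0.048     ]]
dock [0.1853 0.1452 0.1841 0.1438] [[0.6119, -0.0581, 0.108], [0.7033, -0.2192, 0.108], [0.576, -0.2889, 0.108], [0.4863, -0.1282, 0.108]]
0.141 (array([ 0.56444951, -0.12015913, -1.0610238 ]), np.float64(10.609298907472692))
0.164 (array([ 0.56004918, -0.1123492 , -1.06056065]), np.float64(1.696226213504815))
hinge,tip [ 0.6246609  -0.06677681  0.07      ] [0.56906101 0.06800087 0.074     ] 0.14585050870357538
hinge,tip [ 0.62393292 -0.07977467  0.07      ] [0.56829182 0.07182476 0.074     ]
```

```bash
cat >> h.py <<'E'
tin=np.array([.6181,.1921,3.034]); tray=np.array([.4706,.1590,-1.3114]); dock=np.array([.5600,-.1125,-1.0605])
E
python3 - <<'E'
from cell import bot
from h import *
bot.set_gripper(.88,30)
q=quat(tool(tin[2]-np.pi-np.pi/2))
bot.move_pose([*tin[:2],.09],q)
print("touch",bot.move_linear([*tin[:2],.003],.1,until_force=8), bot.read_position()[2])
bot.set_gripper(0,30); g=bot.read_gripper_width(); print("grip",g)
bot.move_linear([*tin[:2],.13],.15); print(bot.read_gripper_width())
t=T2(tray,[-.02,0,0])[0,:2]
bot.move_pose([*t,.13],quat(tool(tray[2])))
bot.move_linear([*t,.035],.15)
E=wrist_E(bot); im=bot.camera("wrist"); np.save("w3.npy",E); cv2.imwrite("pics/w3.png",im[:,:,::-1])
print(bot.read_gripper_width(),bot.read_ft_force(),bot.read_clock())
E
```

```text
touch False 0.0037497840692726526
grip 0.6756519162087091
0.672520154510261
0.6679410695947415 [ 0.07488565  0.79672351 -0.8394167 ] 9.2167
```

View pics/w3.png

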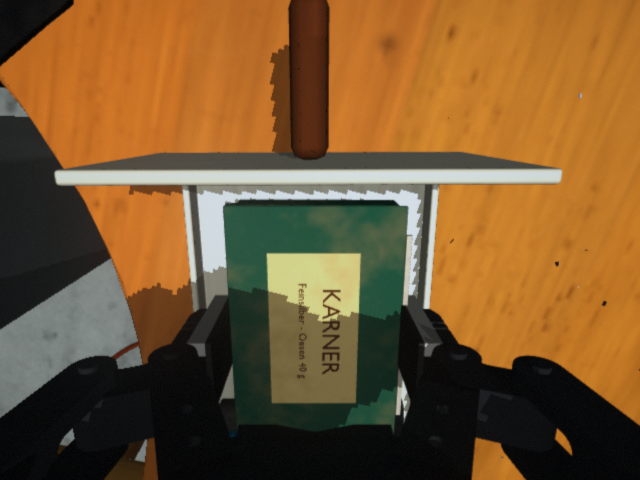

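The tin is held squarely. It is centred over the tray floor (tin 225–408, walls 187–433 px), with the handle visible at column 310. Next I place it, then grip the handle.

```bash
python3 - <<'E'
from cell import bot
from h import *
t=T2(tray,[-.02,0,0])[0,:2]
print("touch",bot.move_linear([*t,.0070],.05,until_force=4),bot.read_position())
bot.set_gripper(.77); print(bot.read_gripper_width())
bot.move_linear([*t,.12],.15)
bot.set_gripper(.6)
M=tool(tray[2],np.radians(40)); g=T2(tray,[-.107,0,.030])[0]+.019*M[:,2]
bot.move_pose(g-.10*M[:,2],quat(M))
E=wrist_E(bot); im=bot.camera("wrist"); np.save("w4.npy",E); cv2.imwrite("pics/w4.png",im[:,:,::-1])
print(bot.read_clock())
E
```

```text
touch True [0.4648786  0.17816278 0.00728625]
0.7687873880419406
11.9833
```

View pics/w4.png

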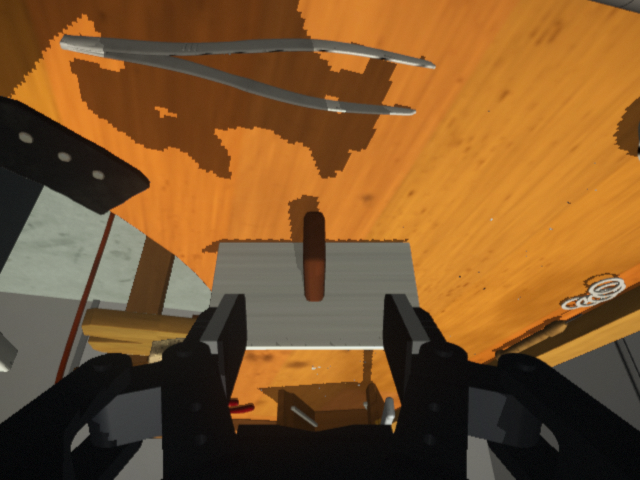

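```bash
python3 - <<'E'
from cell import bot
from h import *
import h
M=tool(tray[2],np.radians(40)); g=T2(tray,[-.107,0,.030])[0]+.019*M[:,2]
print("touch",bot.move_linear(g,.08,until_force=10))
bot.set_gripper(0,60); print("grip",bot.read_gripper_width(),bot.read_ft_force())
p=np.array(bot.read_position()); print(p-g)
M2=tool(dock[2],np.radians(40))
pos=lambda x:T2(dock,[x-.107,0,.030])[0]+.019*M2[:,2]
print(bot.move_linear(pos(-.14),.09,rotation=quat(M2),until_force=40),bot.read_ft_force())
E=wrist_E(bot); im=bot.camera("wrist"); np.save("w5.npy",E); cv2.imwrite("pics/w5.png",im[:,:,::-1])
im=bot.camera("top"); cv2.imwrite("pics/top5.png",cv2.resize(im[130:340,170:490,::-1],(800,525),interpolation=cv2.INTER_CUBIC))
print(bot.read_gripper_width(),bot.read_clock())
E
```

```text
touch False
grip 0.13582851378235627 [-2.66602316  1.11133073  3.19003394]
[-5.95930880e-05  1.78368250e-04  2.50445081e-04]
False [ 0.6392147  -1.17064254 -1.50651925]
0.13072562472900692 15.825
```

View pics/top5.png

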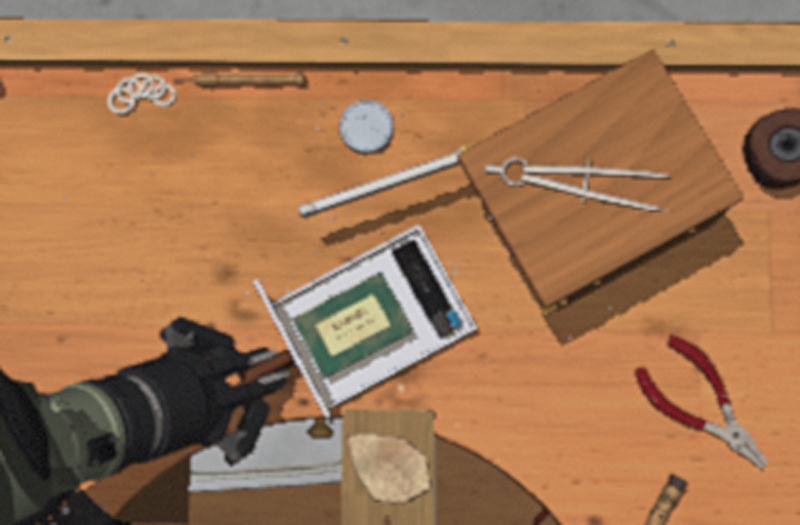

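The tin lies flat, clear of the lighter, and the tray is near the dock. In the crop the nose corners are (419,227) and (478,331), and the panel-top corners (257,281) and (328,415). Next: the tray pose relative to the dock, using this camera alone.

```bash
python3 - <<'E'
from cell import bot
from h import *
k=bot.calibration("top");K,E=k["mtx"],k["extrinsics"]
px=lambda l:np.array(l,float)/2.5+[170,130]-.3
D=DOCK.copy(); D[1:3,0]=.164
d,e=fit(D,px([(462,155),(653,50),(742,198),(545,308)]),K,E,dock); print(d,e)
t,e=fit(TRAY,px([(419,227),(478,331),(257,281),(328,415)]),K,E,[.49,.01,-1.06]); print(t,e)
r=t-d;c,s=np.cos(d[2]),np.sin(d[2]); print("tray in dock",c*r[0]+s*r[1],-s*r[0]+c*r[1],r[2])
E
```

```text
[ 0.5566047  -0.11367322 -1.05562635] 2.4735888614024475
[ 0.489195    0.00755501 -1.06957017] 1.2204108019195132
tray in dock -0.1387054960021882 0.001066537875183432 -0.013943816377282037
```

```bash
python3 - <<'E'
from cell import bot
from h import *
M2=tool(dock[2],np.radians(40))
pos=lambda x:T2(dock,[x-.107,0,.030])[0]+.019*M2[:,2]
ax=np.array([np.cos(dock[2]),np.sin(dock[2]),0])
def rep(s):
    p=np.array(bot.read_position()); print(s,"tray x~",(p-pos(0))@ax, "F",np.round(bot.read_ft_force(),1),"M",np.round(bot.read_moment(),2))
print(bot.move_linear(pos(0),.1,until_force=20)); rep("mid")
print(bot.move_linear(pos(.05),.08,until_force=20)); rep("in")
print(bot.move_linear(pos(.080),.04,until_force=18)); rep("end")
im=bot.camera("top"); cv2.imwrite("pics/top6.png",cv2.resize(im[130:340,170:490,::-1],(800,525),interpolation=cv2.INTER_CUBIC))
print(bot.read_gripper_width(),bot.read_clock())
E
```

```text
False
mid tray x~ 0.0009968413382547344 F [ 0.5 -1.7  2.5] M [-0.03  0.15  0.02]
True
in tray x~ 0.0034378575020063656 F [ 1.8 -1.6  0.5] M [0.18 0.03 0.12]
True
end tray x~ 0.05635767831323067 F [ 1.4 -1.3  0.3] M [0.24 0.11 0.08]
0.12895973397401697 18.9333
```

```bash
python3 - <<'E'
from cell import bot
from h import *
M2=tool(dock[2],np.radians(40))
pos=lambda x:T2(dock,[x-.107,0,.030])[0]+.019*M2[:,2]
ax=np.array([np.cos(dock[2]),np.sin(dock[2]),0])
for i in range(3):
    r=bot.move_linear(pos(.080),.03,until_force=18)
    p=np.array(bot.read_position()); print(r,(p-pos(0))@ax,p-pos((p-pos(0))@ax),"F",np.round(bot.read_ft_force(),1),"g",bot.read_gripper_width())
im=bot.camera("wrist"); cv2.imwrite("pics/w7.png",im[:,:,::-1]); print(bot.read_clock())
E
```

```text
True 0.06478298887467505 [-3.20277731e-05 -1.79274762e-05  6.24590595e-04] F [ 1.  -2.   1.2] g 0.13418462803651607
True 0.06771323540998664 [-4.75438959e-05 -2.66125922e-05  6.57287441e-04] F [ 1.8 -2.  -0.2] g 0.12753206770249698
True 0.06976879027018078 [-9.71602722e-05 -5.43852508e-05  6.53748600e-04] F [ 1.9 -0.7  0.6] g 0.13530865531519726
19.9667
```

View pics/w7.png

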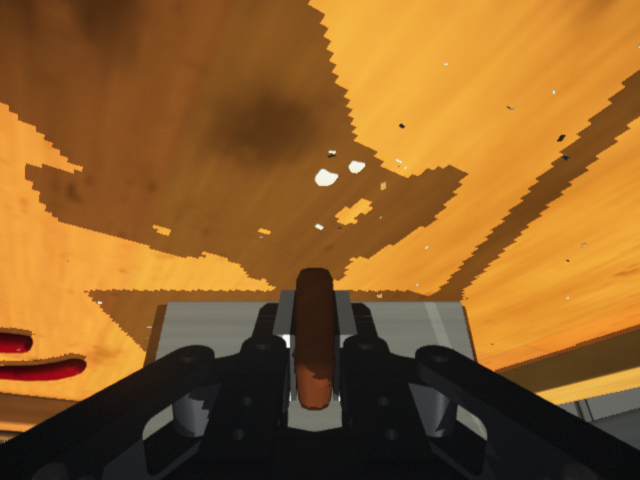

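```bash
python3 - <<'E'
from cell import bot
from h import *
a=cv2.imread("pics/w5.png");b=cv2.imread("pics/w7.png")
t=b[262:412,288:342]; r=cv2.matchTemplate(a[230:440,268:362],t,cv2.TM_CCOEFF_NORMED); print(cv2.minMaxLoc(r)[1],cv2.minMaxLoc(r)[3],"same=(20,32)")
M2=tool(dock[2],np.radians(40))
pos=lambda x:T2(dock,[x-.107,0,.030])[0]+.019*M2[:,2]
ax=np.array([np.cos(dock[2]),np.sin(dock[2]),0])
for x,f in ((.080,30),(.082,30)):
    r=bot.move_linear(pos(x),.03,until_force=f)
    p=np.array(bot.read_position()); print(r,(p-pos(0))@ax,"F",np.round(bot.read_ft_force(),1))
im=bot.camera("wrist"); cv2.imwrite("pics/w8.png",im[:,:,::-1]);b=im[:,:,::-1].copy()
r=cv2.matchTemplate(b[230:440,268:362],t,cv2.TM_CCOEFF_NORMED); print(cv2.minMaxLoc(r)[1],cv2.minMaxLoc(r)[3])
im=bot.camera("top"); cv2.imwrite("pics/top8.png",cv2.resize(im[130:340,170:490,::-1],(800,525),interpolation=cv2.INTER_CUBIC));print(bot.read_clock())
E
```

```text
0.9452322721481323 (20, 32) same=(20,32)
True 0.07378324822765488 F [-2.   3.6  5.8]
True 0.07382903054463856 F [-0.7  2.8  4. ]
0.9807599782943726 (20, 32)
20.5583
```

View pics/top8.png

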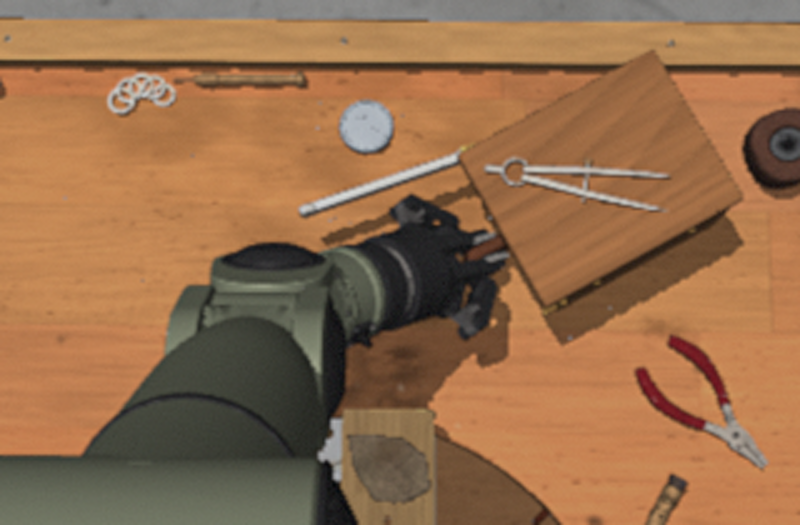

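The arm hits a hard stop at tray x about 73.8 mm. The handle has not slipped in the grip (template match unchanged), and the top view shows nothing else moved. Next I release, back off and close the keeper.

```bash
python3 - <<'E'
from cell import bot
from h import *
M2=tool(dock[2],np.radians(40)); Q=quat(M2)
ax=np.array([np.cos(dock[2]),np.sin(dock[2]),0])
bot.set_gripper(.5)
p=np.array(bot.read_position()); bot.move_linear(p-.03*M2[:,2],.08)
p=p-.10*M2[:,2]; bot.move_linear(p,.2); bot.set_gripper(0,20)
im=bot.camera("wrist"); cv2.imwrite("pics/w9.png",im[:,:,::-1])
H=np.array([-.011,.076]); r=.115
def P(q,off,z=.061):
    a=H+r*np.array([-np.sin(q),-np.cos(q)])+off*np.array([-np.cos(q),np.sin(q)])
    return T2(dock,[*a,z])[0]
bot.move_linear([p[0],p[1],.2],.2)
bot.move_pose(P(1.69,.045,.2),Q); 
print(bot.move_linear(P(1.69,.045),.15,until_force=8))
for q in np.linspace(1.69,.25,9):
    if bot.move_linear(P(q,.013),.15,until_force=20): print("trip",q,bot.read_ft_force())
for i in range(4):
    t=bot.move_linear(P(0,.004),.04,until_force=15)
    x=np.array(bot.read_position()); d=(x-T2(dock,[0,0,0])[0])@ax; print(t,"tcp dock x",d,np.round(bot.read_ft_force(),1))
im=bot.camera("wrist"); cv2.imwrite("pics/w10.png",im[:,:,::-1]); print(bot.read_clock())
E
```

```text
False
True tcp dock x -0.02114992862278632 [-0.1  3.3  1.5]
True tcp dock x -0.021140148565988483 [-0.7  5.2  1. ]
True tcp dock x -0.02125395324895023 [-1.5  5.3  1.5]
True tcp dock x -0.021350985698491007 [-0.8  5.   2.1]
29.0583
```

```bash
python3 - <<'E'
from cell import bot
from h import *
M2=tool(dock[2],np.radians(40))
p=np.array(bot.read_position()); ax=np.array([np.cos(dock[2]),np.sin(dock[2]),0])
bot.move_linear(p-.03*ax,.08); p2=p-.03*ax-.13*M2[:,2]; bot.move_linear(p2,.15)
bot.move_pose(T2(dock,[-.25,0,.20])[0],quat(tool(dock[2],np.radians(60))))if bot.solve_ik(T2(dock,[-.25,0,.20])[0],quat(tool(dock[2],np.radians(60)))) is not None else print("noik")
E=wrist_E(bot); im=bot.camera("wrist"); np.save("w11.npy",E); cv2.imwrite("pics/w11.png",im[:,:,::-1]); print(bot.read_clock())
K=bot.calibration("wrist")["mtx"]
for n,l in [("bar ends top front, q=0",[[-.015,.076,.074],[-.015,-.071,.074]]),("q=.06",[[-.015-.0088,-.071,.074]]),("panel edge",[[-.004,-.064,.075]]),("cheek",[[0,-.0725,.05]])]: print(n,proj(T2(dock,l),K,E).round(0).tolist())
E
```

```text
31.375
bar ends top front, q=0 [[390.0, 205.0], [245.0, 205.0]]
q=.06 [[244.0, 202.0]]
panel edge [[254.0, 210.0]]
cheek [[247.0, 189.0]]
```

View pics/w11.png

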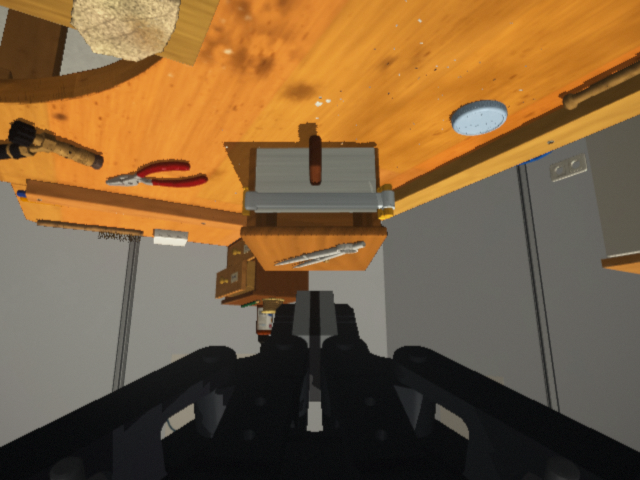

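The keeper bar lies straight across the panel (about (245,202) to (385,202)), parallel to the panel and the roof. The tray is home, and the lid and pliers are in place.

```bash
python3 -c "
from cell import bot
bot.wait(.3); bot.close_job()"
```

```text
the job is handed in; nothing more can be done
```

I put the tin flat in the tray beside the lighter, slid the tray home by its handle, and swung the keeper shut. I handed the job in at about 32 s on the robot's clock; no verdict is reported.

**Before the slide:** the top view showed the tin flat and clear of the lighter. The tray was lined up with the dock to about 1 mm and 0.014 rad.

**Tray home:** several 18–20 N force stops tripped on the way in and left no lasting force; I took them for brief sticking and pushed on. The tray then met a hard stop at about x = 73.8 mm (73 is home), and the handle had not slipped in the grip.

**Keeper:** it stopped at the same place in four pushes. The last picture shows it straight across the panel, but I judged that by eye, and at that distance 0.06 rad is only about 3 pixels.

**Bystanders and gripper:** the last picture shows the lid and pliers undisturbed, by eye only. The gripper stood clear of everything at hand-in.

**Not checked:** the tin and lighter were hidden under the dock roof at the end, so I could not confirm their final position directly.

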